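Press the round flask into the touch mixer's sprung ring and hold it running

ROBOT

A 6-joint arm with a two-finger parallel gripper is mounted at the origin on a cart in front of the work surface, level with it; the furniture and walls round the work are solid. World frame = base frame: x ahead of the robot, y to its left, z up, the work surface at z = 0. Lengths are in mm, angles in rad, forces in N, time in s.
With the tool pointing down it reaches from about 350 to 975 mm from the base axis. Payload 4.9 kg.
Tool frame: the origin (TCP) lies at the very end of the fingers, on their centre line; the grasp point (between the pads) lies 19 mm behind it; z points along the fingers, y is the line along which they close (so a half turn about z gives the same grasp; the last joint's range is limited). The gripper opens to 85 mm and grips with 20 to 120 N. Pads are 22 mm wide; open, the fingers measure 114 mm over their backs; the gripper's body (76 mm by 85 mm) begins 54 mm behind the grasp point. The pads swing forward as they close: fully open they stand 13 mm farther back than shut.
Start: joints at [1.162, 0.053, 1.613, -0, 1.476, -0.119], TCP at [178.59, 598.922, 231.304] pointing down, gripper open.
Joint ranges: [-3.01, 3.01], [-1.01, 2.22], [0.06, 2.58], [-1.02, 4.17], [0.09, 2.62], [-3.14, 3.14]. Speed limits (rad/s): [2.57, 2.57, 3.14, 3.14, 3.14, 3.14].

INTERFACE

Orientations are given as a unit quaternion [w, x, y, z].
In Python, from plant import telemetry, snapshot, arm, silhouettes, mark_of gives the robot as it stands.
- The arm moves only by the tool apply_moves, never from a script. Its argument "targets" is a list of rows, each an object with "jaw": the closure, from -1 (fully open) to 1 (shut); "xyz": the shift along the tool's x, y, z in cm, a list of three; "dr": the turn, a rotation vector about the tool's x, y, z in rad, a list of three. A call has 1 to 5 rows; each row is the pose to reach, as a shift and turn from the pose commanded when the call began, along the tool's axes at that moment; what a row does not reach only later rows make up. A row lasts 1/12 s, in which the tool goes at most 41.7 mm and 7.16 degrees, less where a joint would pass 70% of its speed; a pose out of reach is approached as far as the arm can. A call with a gripper value outside its range is refused whole. The fingers move at their own pace and stop on an object; "newtons" is the grip in N (left out, the last holds). Time passes only in rows, so rows that repeat a pose let the fingers close. It gives the time, the measured TCP pose, the force, the opening and the grip force at its end, in the units of the state.
- telemetry.get_obs(): the state, without advancing time (a new reading comes with each control period).
- snapshot(name): name is "scene" or "top"; returns a dict with "img" (420x560x3 uint8, red, green, blue), "depth" (420x560 float32, mm along the optical axis (not along the pixel's ray), 0 where there is no reading), "mtx" (3x3 intrinsics, pixels), "dist" ([k1, k2, p1, p2, k3] as OpenCV has them; the pictures are not rectified), "pose" (4x4, takes a point from camera to world coordinates). Camera axes: x right, y down, z forward; pixel columns grow to the right and rows downward; lengths in mm; the calibration is good to about 2 mm. A picture is of the moment at which its call begins.
- arm.close_job(): hands the job in; it is judged then, once.
Trained networks look in a picture, given as the dict that the camera call returned (one of the last four; its "shot" number tells which), for a name from the list of things; names that differ only in an ending like _2 or _b are one class to them, and where a whole thing is asked for, a point or a joint stands for the part that bears it (a point fixed in the world has none). Each returns a list of dicts, best first, with "confidence" (0 to 1); they miss things now and then, are a little off and sometimes report something else, mostly with a low value. They report only what shows in the picture. A call takes as long as a camera call. They do not tell look-alikes from the thing itself.
- silhouettes(label, picture): "pixels" (420x560 bool, what is visible of it) and "position" ([column, row] in pixels, amid what is visible of it).
- mark_of(label, picture): "position" ([column, row] in pixels: a listed point, or the origin of a listed thing).
The state is a dict: "time": time; "q": joint angles; "qd": joint speeds; "tau": joint torques, N m; "eef_pos": TCP position; "ee_rot": TCP orientation; "force": force on the tool from outside, world axes, zero at the start; "wrist_torque": the same for the moment, N m; "gripper_width": finger opening in mm; "grip_force": force on a finger pad.
Only numpy, scipy, OpenCV 4.12 (cv2) and the standard library are available. Lean on these libraries where they do the work, as an engineer would, in place of code of your own. Each camera call takes 0.05 s, during which the arm holds its last target. There are 200 camera calls.

TASK

Take the large round flask out of the hanging rack - lift its collar just over the front bead, draw it straight out of its slot, and only then raise it - and carry it upright to the touch mixer. Set it squarely in the sprung ring, press it down without forcing until the ring is practically at the bottom of its travel (that is what makes the mixer run), and keep it there: the program finishes while the gripper is still holding the flask pressed down, the other two flasks still hanging and the things on the bench undisturbed.

Things in the scene. Friction and masses are not known exactly. Their poses are not given: they have to be found in the camera images.
- flask: the flask to take: amber glass, the biggest ball of the three hanging in the rack (the others: a small round one, a conical one), 137 mm high, 0.10 to 0.20 kg. Origin: lowest point of the ball; z up along neck and stopper. Ball 64 mm diameter, neck 21 mm diameter up to z 90 mm, flat collar 36 mm diameter at z 90 to 93.5 mm, which rests on the rack's plate
- flask_stopper (a point): centre of the top face of that flask's ribbed white stopper, 137 mm above the flask's origin; the stopper is fixed, 27 mm diameter and 40 mm long downward from here: take the flask by it, from above
- flask_ball (a point): centre of the ball of that flask, 32 mm above its lowest point
- flask_small: leave hanging: amber flask with a 45 mm ball; same neck, collar and stopper at the same heights as the large one (origin 90 mm below the underside of the collar)
- flask_conical: leave hanging: amber conical flask, base 62 mm diameter; same neck, collar and stopper at the same heights (origin centre of its base, 90 mm below the underside of the collar)
- rack: white hanging rack, fixed: a comb plate 238 mm wide (y), 8 mm thick, top 108 mm above the bench, on two end cheeks. Origin: on the bench under the seat of the middle slot; -x is the open front, y runs along the row. Seats at x 0 and y -74, 0, +74 mm. Slots 27 mm wide, closed at x +14 mm, open at the front edge x -36 mm. Plate ends at x +46 mm; nothing stands above it but the flasks
- rack_front (a point): middle of the plate's front edge, on its top, 36 mm before the middle seat. A bead 6 mm behind the edge stands 2.5 mm above the plate: a collar must be lifted a few mm to pass. Lifted more than about 20 mm in the slot, the ball meets the plate from below; it is clear when the flask's axis is over 35 mm before this edge
- mixer: touch-start mixer, fixed to the bench: white housing 128 x 112 mm, 70 mm high, speed knob and rocker switch on the front (-x of its frame). Origin: centre of its underside. The sprung ring stands over its centre on three pins with coil springs
- cradle_ring (a point): centre of the sprung ring, in the plane of its round rubber-covered wire (wire 8 mm thick, 46 mm clear inside, 62 mm over all), 106 mm above the bench when up; moves down with the ring. The ball of the large flask sits in it with its centre 23.8 mm above this point
- cradle (a joint): travel of the sprung ring in m: 0 up (at rest), 0.014 at its lower stop. The springs push up with about 4 N at 0, 9.5 N at 0.010 and 11.5 N at 0.014; the flask's own weight does not move it, and it comes back up when the flask is let go
- beaker: bystander: small clear plastic beaker, 49 mm wide, 60 mm high, on the bench beside the mixer
- vial: bystander: brown vial with screw cap, 28 mm wide, 53 mm high, on the bench beside the mixer
- micropipette: bystander: micropipette lying in front of the keyboard, 241 mm long, 27 mm high
There are look-alikes about, which are no part of the job. Leave any yellow look-alike of the flask_small alone. Leave any black look-alike of the flask alone.

How it is judged (in metres and radians):
On the way, in this order (a step that is already met when the one before it is completed fails the run):
1. the large flask is drawn out of its slot, clear of the front of the rack (x of flask_ball in the frame of rack below -0.068 m and contact force between flask and rack below 0.1 N and contact force between the fingers and flask above 1 N), for 0.1 s.
2. the ball of the flask sits centred in the sprung ring (horizontal distance between flask_ball and cradle_ring below 0.007 m and distance between flask_ball and cradle_ring below 0.029 m and contact force between flask and mixer above 0.3 N), for 0.1 s.
At the end, for the whole second after the job is handed in: The large round flask sits in the ring (ball within 6 mm of its axis, upright within 0.2 rad, still) and presses it down over 10 of its 14 mm with over 5 N; the fingers still hold it; the other flasks hang within 20 mm of their start and the bench things lie within 30 mm of theirs (value of joint cradle above 0.01 m and contact force between flask and mixer above 5 N and contact force between the fingers and flask above 2 N and horizontal distance between flask_ball and cradle_ring below 0.006 m and distance between flask_ball and cradle_ring below 0.028 m and angle between each of flask, flask_small, flask_conical's own z axis and vertical below 0.2 rad and linear speed of flask below 0.02 m/s and distance of each of flask_small, flask_conical from where it was at the start of the episode below 0.02 m and distance of each of beaker, vial, micropipette from where it was at the start of the episode below 0.03 m); the arm keeps its last pose, push and grip.
It fails at once if the large flask is tipped more than 0.6 rad (angle between flask's own z axis and vertical above 0.6 rad).
It fails at once if the flask is forced onto the mixer with more than 45 N (contact force between flask and mixer above 45 N).
It fails at once if another flask is moved more than 30 mm (distance of any of flask_small, flask_conical from where it was at the start of the episode above 0.03 m).
It fails at once if a bystander on the bench is moved more than 30 mm (distance of any of beaker, vial, micropipette from where it was at the start of the episode above 0.03 m).
It also fails if it takes over 45 s, if anything falls off the work surface, if the arm or the gripper's body presses on something with over 40 N, if the wrist force passes 120 N, or if a joint passes its speed limit or range.

## Working session

There is one attempt and no reset: what is moved stays moved. The work goes in short steps, Python scripts to look and compute and a tool call to move; the robot and the scene stay as the last step left them, time stands still between calls to the robot, and variables do not carry over. Pictures are saved under pics/ and viewed, at most 10 in all, crops included, and the job is handed in when it is done.

Besides the shell and the picture viewer there is one more tool, called in YAML: its name, and indented under it one key for each argument. apply_moves: Moves the arm, as the interface text tells. Its arguments: {"type":"object","properties":{"targets":{"type":"array"},"newtons":{"type":"number"}},"required":["targets"]}

```bash
mkdir -p pics; ls; cat > h.py <<'E'
import numpy as np, cv2
from plant import telemetry, snapshot, arm, silhouettes, mark_of
def ray(s,px):
    u=cv2.undistortPoints(np.array([[px]],float),s["mtx"],s["dist"])[0,0]
    P=s["pose"]; d=P[:3,:3]@np.array([u[0],u[1],1.]); return P[:3,3],d
def atz(s,px,z):
    o,d=ray(s,px); return o+d*(z-o[2])/d[2]
def save(s,n): cv2.imwrite("pics/"+n,cv2.cvtColor(s["img"],cv2.COLOR_RGB2BGR))
E
python3 - <<'E'
from h import *
o=telemetry.get_obs(); print({k:np.round(v,3) for k,v in o.items()})
ss={n:snapshot(n) for n in("scene","top")}
save(ss["scene"],"s1.png");save(ss["top"],"t1.png")
zs=dict(flask_stopper=108+43.5,flask_ball=50,rack_front=108,cradle_ring=106,mixer=0,rack=0,flask=18,flask_small=18,flask_conical=18,beaker=0,vial=0,micropipette=0)
for n,s in ss.items():
    print(n,s["pose"].round(2).tolist())
    for l,z in zs.items():
        for m in mark_of(l,s)[:3]: print(n,l,round(m["confidence"],2),np.round(m["position"]),atz(s,m["position"],z).round(1))
E
```

```text
pics
{'time': np.float64(0.0), 'q': array([ 1.162,  0.053,  1.614, -0.   ,  1.476, -0.119]), 'qd': array([ 0.001, -0.   , -0.   ,  0.001,  0.001,  0.   ]), 'tau': array([-1.0000e-03, -3.9369e+01, -3.7018e+01, -0.0000e+00,  7.0000e-03,
       -0.0000e+00]), 'eef_pos': array([178.358, 598.361, 230.055]), 'ee_rot': array([-0.   ,  0.144,  0.99 , -0.001]), 'force': array([0.42 , 0.286, 0.558]), 'wrist_torque': array([0.   , 0.004, 0.036]), 'grip_force': np.float64(0.0), 'gripper_width': np.float64(85.189)}
scene [[0.71, -0.31, 0.64, -819.43], [-0.71, -0.31, 0.63, -1187.63], [-0.0, -0.9, -0.44, 983.64], [0.0, 0.0, 0.0, 1.0]]
scene flask_stopper 0.8 [257. 186.] [492.1 230.9 151.5]
scene flask_stopper 0.68 [203. 162.] [506.1 611.8 151.5]
scene flask_ball 0.7 [203. 188.] [458.9 561.4  50. ]
scene flask_ball 0.65 [258. 210.] [475.9 212.8  50. ]
scene flask_ball 0.52 [387. 255.] [ 552.6 -373.2   50. ]
scene rack_front 0.8 [238. 197.] [425.8 279.9 108. ]
scene cradle_ring 0.69 [384. 256.] [ 454.  -421.9  106. ]
scene mixer 0.85 [382. 285.] [ 448.8 -429.2    0. ]
scene rack 0.81 [241. 218.] [443
[... 890 characters left out ...]
0.75 [214. 209.] [434.4 275.8 108. ]
top cradle_ring 0.56 [425. 197.] [ 453.7 -428.7  106. ]
top cradle_ring 0.56 [214. 211.] [430.5 274.8 106. ]
top mixer 0.81 [412. 202.] [ 450.6 -414.     0. ]
top rack 0.66 [211. 204.] [464.8 300.    0. ]
top flask 0.79 [120. 194.] [505.3 619.2  18. ]
top flask 0.61 [228. 193.] [500.1 236.3  18. ]
top flask 0.48 [214. 204.] [461.6 288.2  18. ]
top flask_small 0.64 [195. 212.] [436.  355.1  18. ]
top flask_small 0.55 [358. 210.] [ 426.5 -217.5   18. ]
top flask_conical 0.63 [216. 205.] [457.8 281.6  18. ]
top beaker 0.52 [368. 218.] [ 395.8 -257.8    0. ]
top vial 0.42 [359. 210.] [ 428.1 -225.9    0. ]
top micropipette 0.78 [308. 219.] [398.4 -43.3   0. ]
```

```bash
python3 -c "
import cv2,numpy as np
a=cv2.imread('pics/s1.png');b=cv2.imread('pics/t1.png')
cv2.imwrite('pics/b1.png',cv2.resize(np.vstack([a,b]),(400,600)))"
```

```text
(no output)
```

View pics/s1.png

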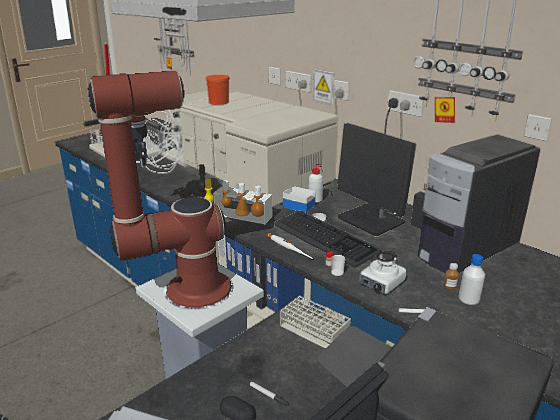

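View pics/t1.png

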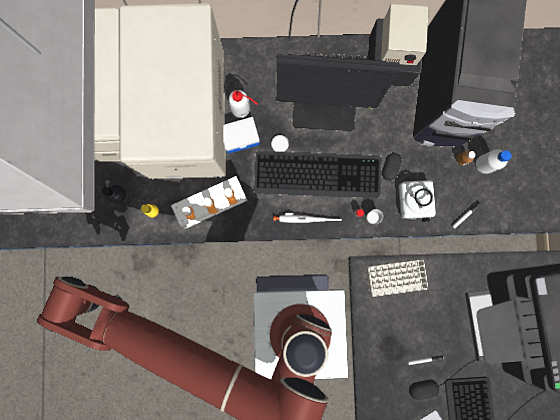

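The scene picture shows the rack at about (242,205) with three amber flasks, a yellow one at (208,190) and the mixer at (382,272). In the top picture the rack is at (210,203) and turned, the ring is at (418,197), and the yellow and black look-alikes are at (150,210) and (113,190). Next I'll zoom in on the rack and mixer.

```bash
python3 - <<'E'
import cv2,numpy as np
a=cv2.imread('pics/s1.png');b=cv2.imread('pics/t1.png')
c=lambda i,x,y:cv2.resize(i[y:y+60,x:x+80],(400,300),interpolation=cv2.INTER_CUBIC)
cv2.imwrite('pics/c1.png',np.vstack([np.hstack([c(b,165,170),c(b,345,170)]),np.hstack([c(a,205,170),c(a,325,240)])]))
E
```

```text
(no output)
```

View pics/c1.png

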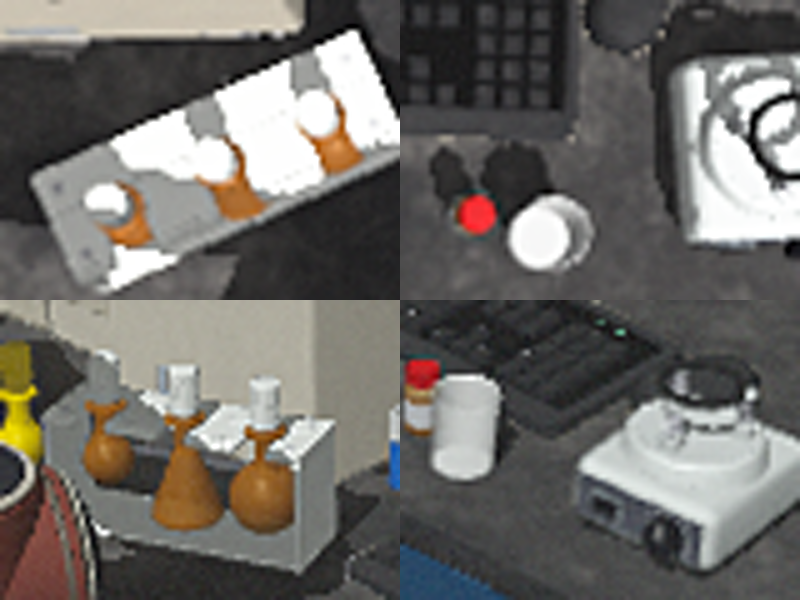

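Top crop: the large flask is the right-hand one, with its stopper near (228.6,192); the conical is at (208.4,201.6) and the small one at (186,210.6). In the scene picture the stoppers are at (258,186), (241.6,183.6) and (225.6,181), and the ring is at about (387,259). Next I'll fit these by least squares.

```bash
cat > m.py <<'E'
from h import *
from scipy.optimize import least_squares
def proj(s,p):
    E=np.linalg.inv(s["pose"]); return cv2.projectPoints(np.atleast_2d(p).astype(float),cv2.Rodrigues(E[:3,:3])[0],E[:3,3],s["mtx"],s["dist"])[0][:,0]
E
python3 - <<'E'
from m import *
T=snapshot("top");S=snapshot("scene")
for n,t,c in(("large",(228.6,191.8),(258,186.2)),("con",(208.4,201.4),(241.6,183.6)),("small",(186,210.5),(225.6,181))):
    print(n,atz(T,t,155).round(1),atz(S,c,155).round(1), least_squares(lambda p:np.r_[proj(T,p)[0]-t,proj(S,p)[0]-c],[450,200,150]).x.round(1))
# plate corners
for t in((171.4,206),(236,176),(185,228.4)): print(atz(T,t,108).round(1))
# ring top: dark pixels
g=T["img"].max(2).astype(int); 
for r in range(180,214): print(r,' '.join('%3d'%v for v in g[r,405:440]))
p=atz(T,(421,197),106);print(p,atz(S,(387.2,259),106))
b=[T["depth"][190:206,412:430].round()[i].tolist() for i in (0,6,12)];print(b)
E
```

```text
large [486.1 221.4 155. ] [486.  219.5 155. ] [486.5 221.2 154.3]
con [456.7 287.5 155. ] [457.  287.9 155. ] [456.7 287.5 155.2]
small [429.4 360.4 155. ] [428.5 356.8 155. ] [430.  360.3 153.5]
[450.1 417.5 108. ]
[544.5 199.9 108. ]
[374.  373.2 108. ]
180  37  30  29  26  29  25  21  20  24  28  37  44  43  47  63  63  62  62  64  77  76  82 105 112 126 106  95  90  88  83  78  80  79  83  90
181  68  86  85  85  94 109 109 125 128 134 140 140 137 112 122 128 134 133 172 173 170 174 177 181 190 186 172 116  85  85  84  79  82  88  88
182 121 129 129 125 122 139 186 189 196 206 212 218 222 203 134 139 142 138 177 246 239 237 238 240 243 246 249 255  72  82  81  78  79  83  84
183 126 135 138 132 162 242 247 249 243 161 169 170 176 170 138 142 142 138 141 214 255 255 254 253 254 255 255 255  56  77  77  75  82  85  83
184 248 132 138 133 188 255 220 255 180 130 123 122 120 112 113 118 125 133 132 184 255 255 253 252 252 252 255 255  51  74  79  81  85  91  84
185 255 126 137 185 255 195 150 198 116 112 106 112 135 164 192 174 161 113 115 135 233 255 255 253 252 252 255 255  97  75 
[... 3878 characters left out ...]
2 255 253 211  78  95  89 100
213 240 248 252 252 252 252 253 253 252 250 252 251 251 248 224 252 251 252 251 247 253 252 252 252 252 252 252 253 255 255 218  78  97  99 102
[ 455.1590233  -415.17253274  106.        ] [ 447.87078872 -438.24548702  106.        ]
[[1650.0, 1644.0, 1653.0, 1652.0, 1643.0, 1602.0, 1613.0, 1611.0, 1609.0, 1614.0, 1648.0, 1649.0, 1641.0, 1610.0, 1613.0, 1617.0, 1612.0, 1610.0], [1642.0, 1648.0, 1647.0, 1604.0, 1611.0, 1652.0, 1649.0, 1648.0, 1648.0, 1644.0, 1645.0, 1648.0, 1654.0, 1643.0, 1649.0, 1653.0, 1649.0, 1645.0], [1646.0, 1653.0, 1639.0, 1649.0, 1651.0, 1612.0, 1612.0, 1604.0, 1645.0, 1642.0, 1642.0, 1644.0, 1643.0, 1648.0, 1642.0, 1646.0, 1607.0, 1606.0]]
```

Fits: the large stopper is at about (486,221) with its top at 155 as expected. Rack yaw is about 0.40 and seat spacing is right at about 75 mm. The ring is near (454,-422). I'll move above the flask with the jaw half closed.

```bash
cat >> m.py <<'E'
from scipy.spatial.transform import Rotation as R
def go(p,yaw):  # cm shift and dr from measured pose to TCP p, tool down, closing axis at yaw
    o=telemetry.get_obs(); w,x,y,z=o["ee_rot"]; r=R.from_quat([x,y,z,w])
    t=R.from_matrix(np.array([[np.sin(yaw),np.cos(yaw),0],[-np.cos(yaw),np.sin(yaw),0],[0,0,-1]]).dot(1))
    print("t",o["time"].round(2),"tcp",o["eef_pos"].round(1),"F",o["force"].round(1),"w",o["gripper_width"].round(1),"g",o["grip_force"].round(1))
    print("xyz cm",(r.inv().apply(np.array(p)-o["eef_pos"])/10).round(2),"dr",(r.inv()*t).as_rotvec().round(3))
E
python3 -c "
from m import *
go([486,221,205],.4); go([486,221,205],.4+np.pi)"
```

```text
Traceback (most recent call last):
  File "m.py", line 8, in go
    t=R.from_matrix(np.array([[np.sin(yaw),np.cos(yaw),0],[-np.cos(yaw),np.sin(yaw),0],[0,0,-1]]).dot(1))
  File "scipy/spatial/transform/_rotation.pyx", line 1143, in scipy.spatial.transform._rotation.Rotation.from_matrix
ValueError: Non-positive determinant (left-handed or null coordinate frame) in rotation matrix 0: [[ 0.38941834  0.92106099  0.        ]
 [-0.92106099  0.38941834  0.        ]
 [ 0.          0.         -1.        ]].
```

apply_moves:
  targets:
    - {"jaw":-0.2,"xyz":[-20,-13.7,1],"dr":[0,0,0.5]}
    - {"jaw":-0.2,"xyz":[-20,-13.7,1],"dr":[0,0,0.5]}
    - {"jaw":-0.2,"xyz":[-20,-13.7,1],"dr":[0,0,0.5]}
    - {"jaw":-0.2,"xyz":[-20,-13.7,1],"dr":[0,0,0.5]}
    - {"jaw":-0.2,"xyz":[-20,-13.7,1],"dr":[0,0,0.5]}

```text
time: 1.82
eef_pos: [310.3, 435.6, 222.8]
ee_rot: [0.0, 0.386, 0.922, 0.0]
force: [1.0, 0.7, -0.2]
gripper_width: 51.3
grip_force: 0.0
```

```bash
python3 -c "
from m import *
go([486,221,205],.4)"
```

```text
Traceback (most recent call last):
  File "m.py", line 8, in go
    t=R.from_matrix(np.array([[np.sin(yaw),np.cos(yaw),0],[-np.cos(yaw),np.sin(yaw),0],[0,0,-1]]).dot(1))
  File "scipy/spatial/transform/_rotation.pyx", line 1143, in scipy.spatial.transform._rotation.Rotation.from_matrix
ValueError: Non-positive determinant (left-handed or null coordinate frame) in rotation matrix 0: [[ 0.38941834  0.92106099  0.        ]
 [-0.92106099  0.38941834  0.        ]
 [ 0.          0.         -1.        ]].
```

```bash
sed -i 's/np.array(\[\[np.sin(yaw),np.cos(yaw),0\],\[-np.cos(yaw)/np.array([[-np.sin(yaw),np.cos(yaw),0],[np.cos(yaw)/;s/.dot(1))/)/' m.py; python3 -c "
from m import *
go([486,221,205],.4)"
```

```text
Traceback (most recent call last):
  File "m.py", line 9, in go
    print("t",o["time"].round(2),"tcp",o["eef_pos"].round(1),"F",o["force"].round(1),"w",o["gripper_width"].round(1),"g",o["grip_force"].round(1))
              ^^^^^^^^^^^^^^^
AttributeError: 'float' object has no attribute 'round'
```

```bash
sed -i 's/o=telemetry.get_obs();/o={k:np.array(v) for k,v in telemetry.get_obs().items()};/' m.py; python3 -c "
from m import *
go([486,221,205],.4)"
```

```text
t 1.82 tcp [310.3 435.6 222.8] F [ 1.   0.7 -0.2] w 51.3 g 0.0
xyz cm [-27.62  -2.54   1.78] dr [ 0.001 -0.     0.378]
```

apply_moves:
  targets:
    - {"jaw":-0.2,"xyz":[-27.6,-2.5,1.7],"dr":[0,0,0.378]}
    - {"jaw":-0.2,"xyz":[-27.6,-2.5,1.7],"dr":[0,0,0.378]}
    - {"jaw":-0.2,"xyz":[-27.6,-2.5,1.7],"dr":[0,0,0.378]}
    - {"jaw":-0.2,"xyz":[-27.6,-2.5,1.7],"dr":[0,0,0.378]}
    - {"jaw":-0.2,"xyz":[-27.6,-2.5,1.7],"dr":[0,0,0.378]}

```text
time: 2.23
eef_pos: [443.0, 275.1, 210.2]
ee_rot: [0.0, 0.551, 0.834, 0.0]
force: [0.7, 0.4, -0.2]
gripper_width: 51.0
grip_force: 0.0
```

```bash
python3 -c "
from m import *
go([486,221,205],.4)"
```

```text
t 2.23 tcp [443.  275.1 210.2] F [ 0.7  0.4 -0.2] w 51.0 g 0.0
xyz cm [-6.66  1.84  0.52] dr [ 0.001 -0.     0.003]
```

apply_moves:
  targets:
    - {"jaw":-0.2,"xyz":[-6.7,1.8,0.5],"dr":[0,0,0]}
    - {"jaw":-0.2,"xyz":[-6.7,1.8,0.5],"dr":[0,0,0]}
    - {"jaw":-0.2,"xyz":[-6.7,1.8,0.5],"dr":[0,0,0]}
    - {"jaw":-0.2,"xyz":[-6.7,1.8,0.5],"dr":[0,0,0]}

```text
time: 2.57
eef_pos: [485.4, 221.2, 204.8]
ee_rot: [-0.0, 0.553, 0.833, -0.0]
force: [0.3, 0.3, -0.2]
gripper_width: 51.2
grip_force: 0.0
```

```bash
python3 - <<'E'
from m import *
go([486,221,120],.4)
T=snapshot("top");S=snapshot("scene");save(T,"t2.png");save(S,"s2.png")
c=lambda i,x,y:cv2.resize(i[y:y+60,x:x+60,::-1],(400,400),interpolation=cv2.INTER_CUBIC)
cv2.imwrite('pics/c2.png',np.hstack([c(T["img"],195,160),c(S["img"],225,150)]))
tcp=telemetry.get_obs()["eef_pos"];print(proj(T,tcp),proj(S,tcp),proj(T,[486,221,155]),proj(S,[486,221,155]))
E
```

```text
t 2.57 tcp [485.4 221.2 204.8] F [ 0.3  0.3 -0.2] w 51.2 g 0.0
xyz cm [-0.05  0.05  8.48] dr [-0. -0. -0.]
[[226.6165654  190.37505376]] [[256.95346543 174.76478507]] [[228.72411768 191.8118556 ]] [[257.75115735 186.10217964]]
```

View pics/c2.png

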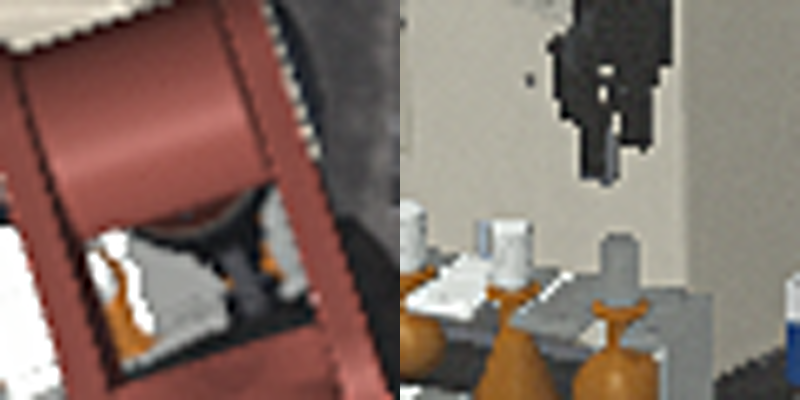

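The scene crop shows the fingertips centred at about (257.6,175), right above the stopper at (258,186). The top view is blocked by the arm. I'll descend and grip.

apply_moves:
  targets:
    - {"jaw":-0.2,"xyz":[0,0,3],"dr":[0,0,0]}
    - {"jaw":-0.2,"xyz":[0,0,6],"dr":[0,0,0]}
    - {"jaw":-0.2,"xyz":[0,0,8.4],"dr":[0,0,0]}
    - {"jaw":-0.2,"xyz":[0,0,8.4],"dr":[0,0,0]}

```text
time: 3.0
eef_pos: [480.1, 222.5, 115.1]
ee_rot: [-0.003, 0.55, 0.835, -0.004]
force: [-0.8, -0.2, -0.9]
gripper_width: 51.3
grip_force: 0.0
```

apply_moves:
  targets:
    - {"jaw":0.2,"xyz":[0,0,0],"dr":[0,0,0]}
    - {"jaw":0.4,"xyz":[0,0,0],"dr":[0,0,0]}
    - {"jaw":0.8,"xyz":[0,0,0],"dr":[0,0,0]}
    - {"jaw":1,"xyz":[0,0,0],"dr":[0,0,0]}
    - {"jaw":1,"xyz":[0,0,0],"dr":[0,0,0]}
  newtons: 40

```text
time: 3.42
eef_pos: [485.9, 222.8, 122.9]
ee_rot: [0.001, 0.551, 0.834, 0.001]
force: [-0.4, 0.3, 3.0]
gripper_width: 25.5
grip_force: 40.5
```

```bash
python3 - <<'E'
from m import *
go([486,221,120],.4)
E
```

```text
t 3.42 tcp [485.9 222.8 122.9] F [-0.4  0.3  3. ] w 25.5 g 40.5
xyz cm [-0.17 -0.07  0.29] dr [0.003 0.    0.003]
```

apply_moves:
  targets:
    - {"jaw":1,"xyz":[0,0,-0.3],"dr":[0,0,0]}
    - {"jaw":1,"xyz":[0,0,-0.6],"dr":[0,0,0]}
    - {"jaw":1,"xyz":[0,0,-0.6],"dr":[0,0,0]}
    - {"jaw":1,"xyz":[0,0,-0.6],"dr":[0,0,0]}
  newtons: 60

```text
time: 3.75
eef_pos: [485.0, 222.2, 127.3]
ee_rot: [0.0, 0.551, 0.834, 0.0]
force: [-0.5, -0.1, -1.2]
gripper_width: 24.5
grip_force: 58.7
```

```bash
python3 - <<'E'
from m import *
go([486,221,127],.4)
S=snapshot("scene")
cv2.imwrite('pics/c3.png',cv2.resize(S["img"][150:220,215:295,::-1],(640,560),interpolation=cv2.INTER_CUBIC))
E
```

```text
t 3.75 tcp [485.  222.2 127.3] F [-0.5 -0.1 -1.2] w 24.5 g 58.7
xyz cm [-0.15  0.05  0.03] dr [0.    0.    0.003]
```

View pics/c3.png

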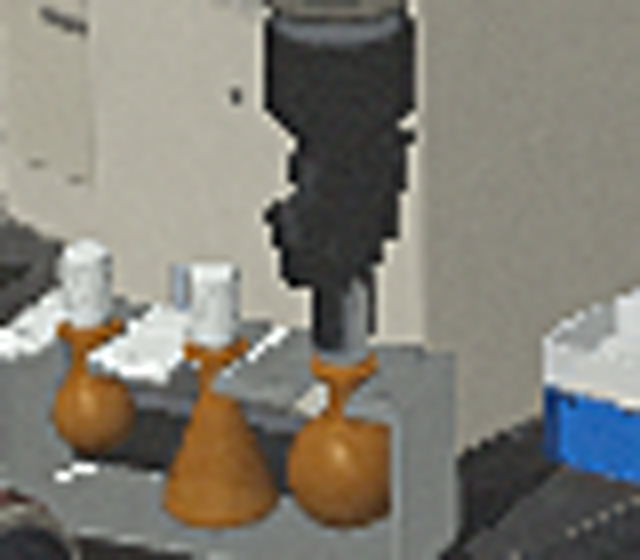

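The flask is held: the force matches its weight and the collar is clear of the plate. I'll draw it out along the slot (tool -y).

apply_moves:
  targets:
    - {"jaw":1,"xyz":[0,-0.7,0],"dr":[0,0,0]}
    - {"jaw":1,"xyz":[0,-1.5,0],"dr":[0,0,0]}
    - {"jaw":1,"xyz":[0,-2.3,0],"dr":[0,0,0]}
    - {"jaw":1,"xyz":[0,-3.1,0],"dr":[0,0,0]}
    - {"jaw":1,"xyz":[0,-3.9,0],"dr":[0,0,0]}

```text
time: 4.22
eef_pos: [447.8, 206.5, 126.7]
ee_rot: [-0.0, 0.551, 0.834, -0.0]
force: [0.6, 0.4, 0.2]
gripper_width: 24.7
grip_force: 58.7
```

apply_moves:
  targets:
    - {"jaw":1,"xyz":[0,-1.5,0],"dr":[0,0,0]}
    - {"jaw":1,"xyz":[0,-3,0],"dr":[0,0,0]}
    - {"jaw":1,"xyz":[0,-4.5,0],"dr":[0,0,0]}
    - {"jaw":1,"xyz":[0,-5.7,0],"dr":[0,0,0]}
    - {"jaw":1,"xyz":[0,-5.7,0],"dr":[0,0,0]}

```text
time: 4.63
eef_pos: [394.4, 183.9, 126.4]
ee_rot: [-0.0, 0.551, 0.834, -0.0]
force: [0.1, 0.1, -1.3]
gripper_width: 24.6
grip_force: 59.0
```

apply_moves:
  targets:
    - {"jaw":1,"xyz":[0,-0.2,0],"dr":[0,0,0]}
    - {"jaw":1,"xyz":[0,-0.2,0],"dr":[0,0,0]}
    - {"jaw":1,"xyz":[0,-0.2,0],"dr":[0,0,0]}

```text
time: 4.88
eef_pos: [395.1, 183.9, 127.2]
ee_rot: [0.0, 0.551, 0.834, 0.0]
force: [0.6, 0.6, -1.1]
gripper_width: 24.4
grip_force: 59.0
```

```bash
python3 - <<'E'
from m import *
go([454,-422,280],-.6)
S=snapshot("scene");T=snapshot("top")
c=lambda i,x,y:cv2.resize(i[y:y+80,x:x+80,::-1],(400,400),interpolation=cv2.INTER_CUBIC)
cv2.imwrite('pics/c4.png',np.hstack([c(S["img"],215,160),c(T["img"],180,160)]))
E
```

```text
t 4.88 tcp [395.1 183.9 127.2] F [ 0.6  0.6 -1.1] w 24.4 g 59.0
xyz cm [-58.05 -18.33 -15.28] dr [ 1.000e-03 -0.000e+00  1.003e+00]
```

View pics/c4.png

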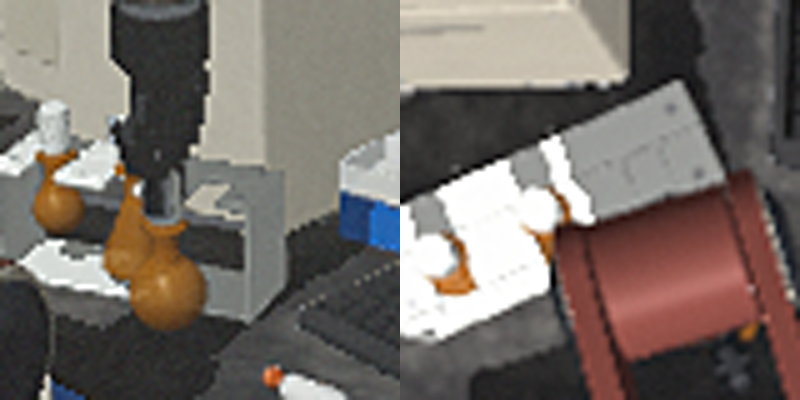

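The flask is out in front of the rack, at about (249,218) in the scene picture, and the other two still hang. I'll raise it now.

apply_moves:
  targets:
    - {"jaw":1,"xyz":[0,0,-2],"dr":[0,0,0]}
    - {"jaw":1,"xyz":[0,0,-5],"dr":[0,0,0]}
    - {"jaw":1,"xyz":[0,0,-8],"dr":[0,0,0]}
    - {"jaw":1,"xyz":[0,0,-11],"dr":[0,0,0]}
    - {"jaw":1,"xyz":[0,0,-14],"dr":[0,0,0]}

```text
time: 5.4
eef_pos: [394.8, 183.9, 268.3]
ee_rot: [-0.0, 0.551, 0.834, -0.0]
force: [0.0, 0.5, -1.4]
gripper_width: 24.6
grip_force: 58.9
```

apply_moves:
  targets:
    - {"jaw":1,"xyz":[-2,-0.6,-1],"dr":[0,0,0]}
    - {"jaw":1,"xyz":[-5,-1.6,-1.5],"dr":[0,0,0.05]}
    - {"jaw":1,"xyz":[-8,-2.5,-1.5],"dr":[0,0,0.15]}
    - {"jaw":1,"xyz":[-11,-3.5,-1.5],"dr":[0,0,0.2]}
    - {"jaw":1,"xyz":[-14,-4.4,-1.5],"dr":[0,0,0.25]}

```text
time: 5.82
eef_pos: [409.4, 36.5, 282.4]
ee_rot: [0.0, 0.652, 0.758, 0.0]
force: [0.7, -0.7, -1.9]
gripper_width: 24.7
grip_force: 59.2
```

```bash
python3 - <<'E'
from m import *
go([454,-422,285],-.6)
E
```

```text
t 5.82 tcp [409.4  36.5 282.4] F [ 0.7 -0.7 -1.9] w 24.7 g 59.2
xyz cm [-46.    -2.49  -0.25] dr [ 0.001 -0.     0.751]
```

apply_moves:
  targets:
    - {"jaw":1,"xyz":[-3.3,-0.18,0],"dr":[0,0,0.075]}
    - {"jaw":1,"xyz":[-6.6,-0.36,0],"dr":[0,0,0.15]}
    - {"jaw":1,"xyz":[-9.9,-0.54,0],"dr":[0,0,0.225]}
    - {"jaw":1,"xyz":[-13.2,-0.72,0],"dr":[0,0,0.3]}
    - {"jaw":1,"xyz":[-16.5,-0.9,0],"dr":[0,0,0.375]}

```text
time: 6.23
eef_pos: [425.6, -128.5, 282.1]
ee_rot: [0.0, 0.782, 0.623, 0.0]
force: [0.8, 0.5, -0.7]
gripper_width: 24.6
grip_force: 59.2
```

```bash
python3 - <<'E'
from m import *
go([454,-422,285],-.6)
E
```

```text
t 6.23 tcp [ 425.6 -128.5  282.1] F [ 0.8  0.5 -0.7] w 24.6 g 59.2
xyz cm [-27.96   9.35  -0.29] dr [ 0.    -0.     0.374]
```

apply_moves:
  targets:
    - {"jaw":1,"xyz":[-3.3,1.1,0],"dr":[0,0,0.075]}
    - {"jaw":1,"xyz":[-6.6,2.2,0],"dr":[0,0,0.15]}
    - {"jaw":1,"xyz":[-9.9,3.3,0],"dr":[0,0,0.225]}
    - {"jaw":1,"xyz":[-13.2,4.4,0],"dr":[0,0,0.3]}
    - {"jaw":1,"xyz":[-16.5,5.5,0],"dr":[0,0,0.374]}

```text
time: 6.65
eef_pos: [442.8, -301.8, 281.7]
ee_rot: [-0.0, 0.885, 0.467, 0.0]
force: [0.2, 1.1, -0.9]
gripper_width: 24.6
grip_force: 59.2
```

```bash
python3 - <<'E'
from m import *
go([454,-422,285],-.6)
for n in("top","scene"):
    s=snapshot(n)
    for m in mark_of("cradle_ring",s): print(n,m["confidence"],m["position"],atz(s,m["position"],106).round(1))
    g=s["img"].max(2)
E
```

```text
t 6.65 tcp [ 442.8 -301.8  281.7] F [ 0.2  1.1 -0.9] w 24.6 g 59.2
xyz cm [-9.29  7.71 -0.33] dr [-0. -0. -0.]
top 0.51 [425.5, 197.7] [ 452.4 -430.   106. ]
scene 0.57 [385.2, 255.0] [ 464.7 -419.   106. ]
scene 0.41 [355.6, 220.2] [ 599.9 -194.6  106. ]
```

```bash
python3 - <<'E'
from m import *
a=np.linspace(0,2*np.pi,72,endpoint=False)
s={n:snapshot(n) for n in("top","scene")}
for n,f,(c0,c1,r0,r1) in(("top","t1",(413,434,186,207)),("scene","s1",(376,398,249,269))):
    g=cv2.imread(f"pics/{f}.png").max(2).astype(float)
    def cost(p,n=n):
        q=proj(s[n],np.c_[p[0]+27*np.cos(a),p[1]+27*np.sin(a),np.full(72,106.)]).astype(np.float32)
        return cv2.remap(g.astype(np.float32),q[:,0],q[:,1],cv2.INTER_LINEAR).mean()
    G=[(cost((x,y)),x,y) for x in np.arange(430,480,1.) for y in np.arange(-450,-395,1.)]
    G.sort(); print(n,G[:3],np.mean([k[1:] for k in G[:15]],0), proj(s[n],[G[0][1],G[0][2],106]))
E
```

```text
top [(np.float32(30.34246), np.float64(455.0), np.float64(-422.0)), (np.float32(34.95546), np.float64(456.0), np.float64(-422.0)), (np.float32(35.182034), np.float64(455.0), np.float64(-421.0))] [ 455.46666667 -422.13333333] [[423.0548088  196.98518178]]
scene [(np.float32(47.980156), np.float64(458.0), np.float64(-422.0)), (np.float32(48.362167), np.float64(459.0), np.float64(-422.0)), (np.float32(48.506374), np.float64(458.0), np.float64(-421.0))] [ 458.13333333 -421.6       ] [[384.81095689 256.06462328]]
```

The ring is at about (456,-422), and both cameras agree within 3 mm. I'll go above it and check the ball.

apply_moves:
  targets:
    - {"jaw":1,"xyz":[-2.9,2.5,0],"dr":[0,0,0]}
    - {"jaw":1,"xyz":[-5.8,5.0,0],"dr":[0,0,0]}
    - {"jaw":1,"xyz":[-8.2,7.1,0],"dr":[0,0,0]}
    - {"jaw":1,"xyz":[-9.2,7.9,0],"dr":[0,0,0]}
    - {"jaw":1,"xyz":[-9.2,7.9,0],"dr":[0,0,0]}

```text
time: 7.37
eef_pos: [456.5, -421.3, 281.6]
ee_rot: [-0.0, 0.884, 0.468, -0.0]
force: [-0.5, 0.3, -2.8]
gripper_width: 24.5
grip_force: 59.6
```

```bash
python3 - <<'E'
from m import *
go([456,-422,285],-.6)
S=snapshot("scene");T=snapshot("top")
tcp=telemetry.get_obs()["eef_pos"]
hsv=cv2.cvtColor(S["img"],cv2.COLOR_RGB2HSV)
m=cv2.inRange(hsv,(8,120,60),(22,255,255)); m[:,:360]=0;m[:,420:]=0;m[:215]=0;m[275:]=0
ys,xs=np.nonzero(m);print(len(xs),xs.min(),xs.max(),ys.min(),ys.max())
w=np.array([ (xs[ys==r].min(),xs[ys==r].max()) for r in np.unique(ys)]);print(list(zip(np.unique(ys),w.tolist())))
for d in (100,103): print(proj(S,tcp-[0,0,d-15]))
bc=tcp.copy();bc[2]-=86;print("pred ball",proj(S,bc))
c=lambda i,x,y:cv2.resize(i[y:y+80,x:x+80,::-1],(400,400),interpolation=cv2.INTER_CUBIC)
cv2.imwrite('pics/c5.png',np.hstack([c(S["img"],345,200),c(T["img"],380,160)]))
E
```

```text
t 7.37 tcp [ 456.5 -421.3  281.6] F [-0.5  0.3 -2.8] w 24.5 g 59.6
xyz cm [-0.09 -0.01 -0.34] dr [-0.     0.     0.003]
327 378 397 215 238
[(np.int64(215), [386, 392]), (np.int64(216), [386, 392]), (np.int64(217), [386, 391]), (np.int64(218), [386, 391]), (np.int64(219), [385, 391]), (np.int64(220), [384, 392]), (np.int64(221), [382, 393]), (np.int64(222), [381, 395]), (np.int64(223), [380, 395]), (np.int64(224), [380, 396]), (np.int64(225), [379, 396]), (np.int64(226), [379, 397]), (np.int64(227), [379, 397]), (np.int64(228), [379, 397]), (np.int64(229), [379, 397]), (np.int64(230), [378, 397]), (np.int64(231), [379, 397]), (np.int64(232), [380, 397]), (np.int64(233), [380, 396]), (np.int64(234), [381, 396]), (np.int64(235), [381, 395]), (np.int64(236), [382, 393]), (np.int64(237), [384, 392]), (np.int64(238), [386, 390])]
[[386.41515589 231.82154801]]
[[386.32880629 232.63469958]]
pred ball [[386.38636313 232.09274533]]
```

View pics/c5.png

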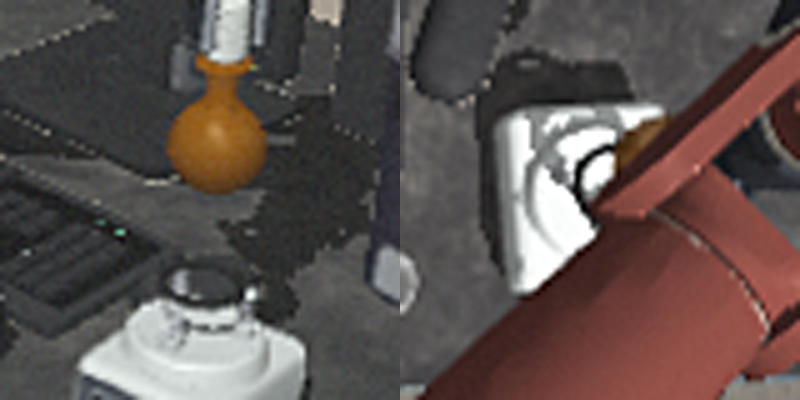

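The scene crop shows the ball centred at about (388,229), upright, with the ring below at about (385,256). It is roughly 2 to 4 mm off to the right. I'll lower it to just above the ring and compare directly.

apply_moves:
  targets:
    - {"jaw":1,"xyz":[0,0,1.5],"dr":[0,0,0]}
    - {"jaw":1,"xyz":[0,0,3],"dr":[0,0,0]}
    - {"jaw":1,"xyz":[0,0,4.5],"dr":[0,0,0]}
    - {"jaw":1,"xyz":[0,0,5.5],"dr":[0,0,0]}
    - {"jaw":1,"xyz":[0,0,5.5],"dr":[0,0,0]}

```text
time: 7.88
eef_pos: [455.0, -417.9, 221.8]
ee_rot: [-0.004, 0.883, 0.469, -0.001]
force: [0.1, 0.2, -2.7]
gripper_width: 24.4
grip_force: 59.7
```

```bash
cat > ball.py <<'E'
from m import *
go([456,-422,285],-.6)
S=snapshot("scene"); tcp=np.array(telemetry.get_obs()["eef_pos"])
def orange(img):
    m=cv2.inRange(cv2.cvtColor(img,cv2.COLOR_RGB2HSV),(8,120,60),(22,255,255)); m[:,:365]=0;m[:,415:]=0;m[:200]=0;m[285:]=0
    return m>0
m=orange(S["img"]); ys,xs=np.nonzero(m)
c=proj(S,tcp-[0,0,71])[0]
# fit: silhouette of a sphere r32 at height zb; edge points of the ball rows
E=[]
for r in np.unique(ys):
    a,b=xs[ys==r].min(),xs[ys==r].max()
    if b-a>=12: E+=[(a-.3,r),(b+.3,r)]
E=np.array(E,float); R0=S["pose"]
def res(p):
    o,_=ray(S,(280,210)); v=[]
    for e in E:
        o,d=ray(S,e); d=d/np.linalg.norm(d); v.append(np.linalg.norm(np.cross(p-o,d))-32)
    return v
zb=tcp[2]-71
f=least_squares(lambda q:res(np.r_[q,zb]),[456,-422]); print("ball xy at z",zb.round(1),f.x.round(1),"rms",np.std(f.fun).round(2))
E0=(ys>np.median(E[:,1])-6)&m[ys,xs]
dd=S["depth"][ys[E0],xs[E0]]; cc=R0[:3,:3].T@(np.r_[f.x,zb]-R0[:3,3]); print("depth near",np.percentile(dd,[5,20,50]),"pred nearest",(cc[2]-32).round(1))
for q in mark_of("flask_ball",S)[:3]: print(q,atz(S,q["position"],zb).round(1))
E
python3 ball.py
```

```text
t 7.88 tcp [ 455.  -417.9  221.8] F [ 0.1  0.2 -2.7] w 24.4 g 59.7
xyz cm [-0.27  0.26 -6.32] dr [-0.007 -0.002  0.005]
ball xy at z 152.8 [ 454.1 -420.3] rms 0.84
depth near [1631.25022583 1635.65693359 1641.53930664] pred nearest 1629.8
{'position': [388.2, 247.4], 'confidence': 0.72} [ 443.  -440.   152.8]
{'position': [225.7, 211.0], 'confidence': 0.18} [246.9 140.3 152.8]
```

apply_moves:
  targets:
    - {"jaw":1,"xyz":[0,0,0],"dr":[0,0,0]}
    - {"jaw":1,"xyz":[0,0,0],"dr":[0,0,0]}
    - {"jaw":1,"xyz":[0,0,0],"dr":[0,0,0]}

```text
time: 8.23
eef_pos: [456.8, -420.7, 228.1]
ee_rot: [0.001, 0.884, 0.468, 0.0]
force: [-0.2, -0.6, -0.5]
gripper_width: 24.7
grip_force: 59.7
```

```bash
python3 ball.py;python3 ball.py | head -3
```

```text
t 8.23 tcp [ 456.8 -420.7  228.1] F [-0.2 -0.6 -0.5] w 24.7 g 59.7
xyz cm [-0.16  0.02 -5.69] dr [0.002 0.    0.004]
ball xy at z 157.0 [ 459.7 -421.5] rms 1.04
depth near [1628.94039307 1632.05900879 1638.31030273] pred nearest 1630.7
{'position': [386.9, 244.9], 'confidence': 0.63} [ 447.3 -431.6  157. ]
t 8.33 tcp [ 456.7 -420.6  227.9] F [ 0.7 -0.6 -2.1] w 24.5 g 59.7
xyz cm [-0.16  0.03 -5.71] dr [0.001 0.    0.004]
ball xy at z 156.6 [ 459.  -421.6] rms 0.95
```

Seen by the same camera, the ball is at (459.3,-421.5) and the ring at (458,-421.6), which is centred within about 1.5 mm. I'll lower it gently.

apply_moves:
  targets:
    - {"jaw":1,"xyz":[-0.1,-0.05,0.6],"dr":[0,0,0]}
    - {"jaw":1,"xyz":[-0.1,-0.05,1.2],"dr":[0,0,0]}
    - {"jaw":1,"xyz":[-0.1,-0.05,1.7],"dr":[0,0,0]}
    - {"jaw":1,"xyz":[-0.1,-0.05,2.0],"dr":[0,0,0]}
    - {"jaw":1,"xyz":[-0.1,-0.05,2.2],"dr":[0,0,0]}

```text
time: 8.85
eef_pos: [455.1, -420.5, 203.9]
ee_rot: [-0.001, 0.884, 0.468, -0.0]
force: [-0.5, -0.3, 1.1]
gripper_width: 24.6
grip_force: 59.8
```

apply_moves:
  targets:
    - {"jaw":1,"xyz":[0,0,0.1],"dr":[0,0,0]}
    - {"jaw":1,"xyz":[0,0,0.2],"dr":[0,0,0]}
    - {"jaw":1,"xyz":[0,0,0.3],"dr":[0,0,0]}
    - {"jaw":1,"xyz":[0,0,0.4],"dr":[0,0,0]}
    - {"jaw":1,"xyz":[0,0,0.4],"dr":[0,0,0]}

```text
time: 9.27
eef_pos: [455.5, -421.1, 201.7]
ee_rot: [0.0, 0.884, 0.468, -0.0]
force: [-2.6, 0.2, 3.2]
gripper_width: 24.4
grip_force: 59.9
```

apply_moves:
  targets:
    - {"jaw":1,"xyz":[0,0,0.1],"dr":[0,0,0]}
    - {"jaw":1,"xyz":[0,0,0.2],"dr":[0,0,0]}
    - {"jaw":1,"xyz":[0,0,0.2],"dr":[0,0,0]}
    - {"jaw":1,"xyz":[0,0,0.2],"dr":[0,0,0]}

```text
time: 9.6
eef_pos: [455.5, -421.0, 199.4]
ee_rot: [0.0, 0.884, 0.468, -0.0]
force: [-2.4, -0.6, 5.7]
gripper_width: 24.8
grip_force: 59.9
```

Contact is at about TCP z 202. The ring pushes toward -x a little, so I'll shift 1 mm that way and press on.

apply_moves:
  targets:
    - {"jaw":1,"xyz":[-0.05,-0.08,0.1],"dr":[0,0,0]}
    - {"jaw":1,"xyz":[-0.05,-0.08,0.25],"dr":[0,0,0]}
    - {"jaw":1,"xyz":[-0.05,-0.08,0.4],"dr":[0,0,0]}
    - {"jaw":1,"xyz":[-0.05,-0.08,0.5],"dr":[0,0,0]}
    - {"jaw":1,"xyz":[-0.05,-0.08,0.5],"dr":[0,0,0]}

```text
time: 10.02
eef_pos: [455.1, -421.3, 195.0]
ee_rot: [0.001, 0.884, 0.468, 0.0]
force: [-2.3, 0.1, 7.6]
gripper_width: 24.9
grip_force: 60.1
```

apply_moves:
  targets:
    - {"jaw":1,"xyz":[0,0,0.1],"dr":[0,0,0]}
    - {"jaw":1,"xyz":[0,0,0.2],"dr":[0,0,0]}
    - {"jaw":1,"xyz":[0,0,0.3],"dr":[0,0,0]}
    - {"jaw":1,"xyz":[0,0,0.3],"dr":[0,0,0]}
    - {"jaw":1,"xyz":[0,0,0.3],"dr":[0,0,0]}

```text
time: 10.43
eef_pos: [455.1, -421.4, 192.7]
ee_rot: [0.001, 0.884, 0.468, 0.0]
force: [-2.5, 0.7, 8.6]
gripper_width: 24.5
grip_force: 60.4
```

```bash
python3 ball.py; python3 - <<'E'
from h import *
S=snapshot("scene");T=snapshot("top")
c=lambda i,x,y:cv2.resize(i[y:y+50,x:x+50,::-1],(400,400),interpolation=cv2.INTER_CUBIC)
cv2.imwrite('pics/c6.png',np.hstack([c(S["img"],363,230),c(T["img"],395,170)]))
E
```

```text
t 10.43 tcp [ 455.1 -421.4  192.7] F [-2.5  0.7  8.6] w 24.5 g 60.4
xyz cm [-0.01  0.13 -9.23] dr [0.003 0.001 0.004]
ball xy at z 121.7 [ 457.5 -422. ] rms 1.14
depth near [1641.65731812 1646.57165527 1652.26116943] pred nearest 1644.6
{'position': [383.9, 254.6], 'confidence': 0.97} [ 440.8 -428.3  121.7]
```

View pics/c6.png

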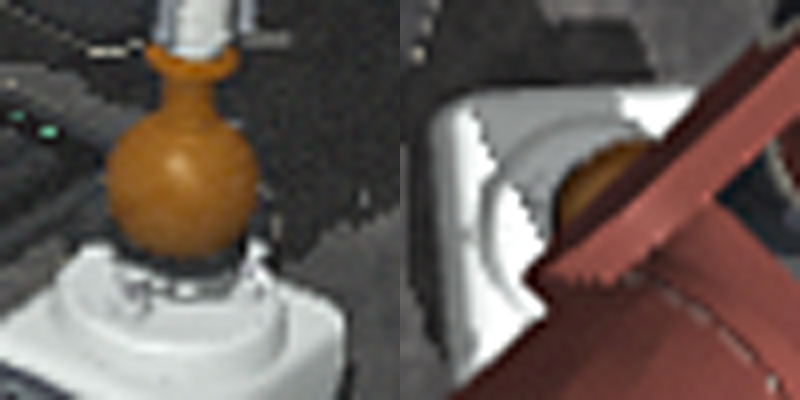

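The ball sits squarely in the ring at (385,254), upright. The force puts the ring at about 10 to 11 mm down. I'll press a little more.

apply_moves:
  targets:
    - {"jaw":1,"xyz":[0,0,0.1],"dr":[0,0,0]}
    - {"jaw":1,"xyz":[0,0,0.2],"dr":[0,0,0]}
    - {"jaw":1,"xyz":[0,0,0.2],"dr":[0,0,0]}
    - {"jaw":1,"xyz":[0,0,0.2],"dr":[0,0,0]}
    - {"jaw":1,"xyz":[0,0,0.2],"dr":[0,0,0]}

```text
time: 11.05
eef_pos: [455.1, -421.5, 191.0]
ee_rot: [0.001, 0.884, 0.468, 0.0]
force: [-2.9, 0.8, 9.9]
gripper_width: 24.3
grip_force: 60.4
```

apply_moves:
  targets:
    - {"jaw":1,"xyz":[0,0,0.1],"dr":[0,0,0]}
    - {"jaw":1,"xyz":[0,0,0.15],"dr":[0,0,0]}
    - {"jaw":1,"xyz":[0,0,0.15],"dr":[0,0,0]}
    - {"jaw":1,"xyz":[0,0,0.15],"dr":[0,0,0]}
    - {"jaw":1,"xyz":[0,0,0.15],"dr":[0,0,0]}

```text
time: 11.47
eef_pos: [455.1, -421.5, 189.7]
ee_rot: [0.001, 0.884, 0.468, 0.0]
force: [-2.8, -0.0, 10.1]
gripper_width: 24.5
grip_force: 60.4
```

apply_moves:
  targets:
    - {"jaw":1,"xyz":[0,0,0.05],"dr":[0,0,0]}
    - {"jaw":1,"xyz":[0,0,0.1],"dr":[0,0,0]}
    - {"jaw":1,"xyz":[0,0,0.1],"dr":[0,0,0]}
    - {"jaw":1,"xyz":[0,0,0.1],"dr":[0,0,0]}
    - {"jaw":1,"xyz":[0,0,0.1],"dr":[0,0,0]}

```text
time: 11.88
eef_pos: [455.1, -421.6, 189.0]
ee_rot: [0.002, 0.884, 0.468, 0.0]
force: [-2.8, 0.3, 10.9]
gripper_width: 24.2
grip_force: 60.6
```

```bash
python3 ball.py|head -3; python3 - <<'E'
from h import *
f=[telemetry.get_obs()["force"]]
for i in range(6): snapshot("top"); f.append(telemetry.get_obs()["force"])
print(np.mean(f,0),np.std(f,0))
E
```

```text
t 11.88 tcp [ 455.1 -421.6  189. ] F [-2.8  0.3 10.9] w 24.2 g 60.6
xyz cm [ 0.    0.13 -9.6 ] dr [0.003 0.001 0.004]
ball xy at z 117.9 [ 457.7 -422.5] rms 1.13
[-3.37651237  0.522124   10.89829259] [0.59570516 0.5882339  0.28321619]
```

The springs carry about 12 N and the travel is about 13 to 14 mm, so the ring is practically at the stop. The flask is centred and still, so I'm handing in.

```bash
python3 -c "
from plant import arm
print(arm.close_job())"
```

```text
the job is handed in; nothing more can be done
None
```

I handed the job in at about 12 s on the robot's clock: the gripper is still holding the large flask centred in the ring and pressed down with about 12 N, by estimate 13–14 of the 14 mm, and no verdict came back. The other two flasks still hung when last in view after the draw-out, and nothing on the bench was touched as far as forces and pictures showed.

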